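# Push a steel tube past the post into the welding jig

## Task

Push the silver square tube past the fixed orange-topped post into the bay of the blue welding jig, so that it ends lying flat along the back fence, flush against it at both ends and between the two cheeks. The tube is too long to go straight in: push one end, then the other, so that its yellow-banded end swings in behind the post and the plain end follows. Only push it with the fingers, never lift it off the table or carry it, and leave the other loose things where they are.

Things in the scene. Friction and masses are not known exactly. Their poses are not given: they have to be found in the camera images.
- jig: Fixed blue U-shaped jig, 30 mm high (bolt heads 36). Origin: middle of the back fence's inner face, at table level; +x into the fence (away from the robot), +y left along it. Fence 330 mm long, 25 thick, inner face at x = 0. Two cheeks, 25 mm wide, run from the fence to x = -60 mm, inner faces at y = +140 and -140 mm; the bay between is open towards -x.
- post: Fixed round steel post, 24 mm diameter, 48 mm high, orange top, standing in the mouth of the bay. Origin at the centre of its foot; axes parallel to the jig's. It stands 82 mm in front of the fence (jig x about -82 mm) and 29 to 41 mm to the right of the bay's middle (jig y -29 to -41 mm).
- tube_mid (a point): Centre (half-way up) of the loose silver square tube, 200 mm long, 25 x 25 mm, about 0.3 kg, flat on the table, sliding under a light push. x along it towards the yellow-banded end, z up. It starts at an angle in the bay's mouth, left (+y) of the post, banded end pointing into the bay just past the post.
- banded_end (a point): Centre of the end face of the tube at the end with the yellow band (the band is 12 mm wide, 25 mm from the end), 100 mm from the tube's centre. This end goes behind the post.
- plain_end (a point): Centre of the end face of the tube at the other, plain end, 100 mm from the tube's centre.
- offcut: Bystander, loose: short upright steel offcut, 30 x 30 x 80 mm, to the right of the jig. Origin at its foot. Leave it.
- magnet_square: Bystander, loose: red magnetic square, 90 x 22 x 76 mm, to the left of the jig. Origin at its underside. Leave it.
- spray: Bystander, loose: can, 52 mm diameter, 110 mm high, behind the fence. Origin at its foot. Leave it.
- hammer: Bystander, loose: hammer lying on the table, at the near right. Leave it.
- brush: Bystander, loose: brush lying on the table, at the near left. Leave it.
- marker: Bystander, loose: yellow marker standing upright, 15 mm diameter, 125 mm high, behind the fence. Origin at its foot. Leave it.
- collar: Bystander, loose: brass collar, 44 mm diameter, 35 mm high, behind the fence. Origin at its foot. Leave it.
- tube: The same tube; origin at the centre of its underside, axes as for its centre point.
There are look-alikes about, which are no part of the job. What is shaped like the tube but purple or red is not meant.

How it is judged:
By the outcome, as a careful person would: the job done as asked, in the order asked, and still so for the second after the job is handed in, with the robot touching nothing.
It also fails if it takes over 72 s, if anything falls off the work surface, if the arm or the gripper's body presses on something with over 40 N, if the wrist force passes 120 N, or if a joint passes its speed limit or range.

## Robot

A 6-joint arm with a two-finger parallel gripper is mounted at the origin on the work surface. World frame = base frame: x ahead of the robot, y to its left, z up, the work surface at z = 0. Lengths are in mm, angles in rad, forces in N, time in s.
With the tool pointing down it reaches from about 350 to 875 mm from the base axis. Payload 4.2 kg.
Tool frame: the origin (TCP) lies on the mounting face of the last link; the fingertips stand 173 mm ahead of it and the grasp point (between the pads) lies 155 mm ahead of it; z points along the fingers, y is the direction in which the jaws open and shut (so a half turn about z gives the same grasp; the last joint's range is limited). The gripper opens to 85 mm and grips with 20 to 120 N. Pads are 22 mm wide; open, the fingers measure 114 mm over their backs; the gripper's body (76 mm by 85 mm) begins 54 mm behind the grasp point. The pads swing forward as they close: fully open they stand 13 mm farther back than shut.
Start: joints at [1.392, 0.385, 0.008, 0, -1.194, -0.259], TCP at [264.934, 566.048, 404.712] pointing down, gripper open.
Joint ranges: [-3.14, 3.14], [-1.21, 2.06], [-1.07, 1.41], [-3.16, 2.05], [-2.99, -0.16], [-3.1, 3.1]. Speed limits (rad/s): [2.79, 2.79, 3.14, 3.14, 3.14, 3.14].

## Interface

Orientations are given as a unit quaternion [x, y, z, w].
In Python, from bench import arm gives the robot as it stands.
- The arm moves only by the shell command python3 -m jog 'ROWS' [OPENING]. ROWS is JSON, a list that holds one entry, the list of rows, each a list of 4 numbers: the shift along the tool's x, y, z in mm, then the turn about the tool's z in degrees. In form: [[[x, y, z, spin], ...]]. A call has exactly 5 rows; each row is the pose to reach, as a shift and turn from the pose measured when the call began, along the tool's axes at that moment; what a row does not reach only later rows make up. A row lasts 1/8 s, in which the tool goes at most 62.5 mm and 10.7 degrees, less where a joint would pass 70% of its speed; a pose out of reach is approached as far as the arm can. A call with a gripper value outside its range is refused whole. OPENING is the finger opening in mm, from 0 to 85.4, set as the call begins (- or left out, the last holds). The fingers move at their own pace and stop on an object; the grip force is fixed at half the most. Time passes only in rows, so rows that repeat a pose let the fingers close, or fill a call up. It gives the time, the measured TCP pose, the force and the opening at its end, in the units of the state.
- arm.read_state(): the state, without advancing time (a new reading comes with each control period).
- arm.get_image(name): name is "scene" or "top" or "wrist"; returns (picture, depth): 420x560x3 uint8, blue, green, red; 420x560 float32, mm along the optical axis (not along the pixel's ray), 0 where there is no reading.
- arm.camera_params(name): a dict with "mtx" (3x3 intrinsics, pixels), "R" (3x3) and "t" (3): a world point X has camera coordinates R X + t. Camera axes: x right, y down, z forward; pixel columns grow to the right and rows downward; lengths in mm; the calibration is good to about 2 mm. A picture is of the moment at which its call begins: read the wrist's pose just before it. camera_params takes no time and is no camera call; for the wrist camera it gives the pose at the moment of the call.
- arm.job_done(): hands the job in, once; it reports no verdict.
The state is a dict: "clock": time; "joints": joint angles; "joint_vel": joint speeds; "joint_efforts": joint torques, N m; "position": TCP position; "ee_rot": TCP orientation; "contact_force": force on the tool from outside, world axes, zero at the start; "wrist_torque": the same for the moment, N m; "gripper_width": finger opening in mm.
Only numpy, scipy, OpenCV 4.12 (cv2) and the standard library are available. Lean on these libraries where they do the work, as an engineer would, in place of code of your own. Each camera call takes 0.05 s, during which the arm holds its last target.

## Working session

There is one attempt and no reset: what is moved stays moved. The work goes in short steps, Python scripts to look and compute and a shell command to move; the robot and the scene stay as the last step left them, time stands still between calls to the robot, and variables do not carry over. Pictures are saved under pics/ and viewed, and the job is handed in when it is done.

```bash
mkdir -p pics; ls; cat > h.py <<'E'
import numpy as np, cv2
from bench import arm
def snap(n,fn):
    P=arm.camera_params(n); im,d=arm.get_image(n); cv2.imwrite('pics/'+fn+'.png',im); 
    np.savez('pics/'+fn+'.npz',im=im,d=d,mtx=P['mtx'],R=P['R'],t=P['t']); return im,d,P
def ray(P,uv,z):
    M,R,t=np.array(P['mtx']),np.array(P['R']),np.array(P['t']).ravel()
    c=-R.T@t; r=R.T@np.linalg.inv(M)@np.array([uv[0],uv[1],1.]); return c+r*(z-c[2])/r[2]
def proj(P,X):
    M,R,t=np.array(P['mtx']),np.array(P['R']),np.array(P['t']).ravel()
    q=M@(R@np.array(X,float)+t); return q[:2]/q[2]
E
python3 - <<'E'
from h import *
s=arm.read_state(); print(s)
for n in("top","scene"):
    im,d,P=snap(n,n+"0"); print(n,P)
E
```

```text
pics
{'clock': 0.0, 'joints': array([ 1.39162327e+00,  3.85547884e-01,  6.59936977e-03, -5.09239851e-04,
       -1.19397505e+00, -2.58627925e-01]), 'joint_vel': array([-6.04787792e-04, -5.07340047e-04,  5.06062179e-04, -1.03598886e-03,
        6.93420561e-05,  1.65430623e-04]), 'joint_efforts': array([-1.38379901e-04, -3.92288625e+01,  1.88403815e+01,  4.18594211e+00,
       -4.65943012e-03, -6.62895872e-07]), 'position': array([264.83000199, 565.88275222, 403.61452339]), 'ee_rot': array([ 9.76115820e-01, -2.17248057e-01, -1.94225243e-04,  1.07218000e-03]), 'contact_force': array([ 0.40370052,  0.03785204, -0.22106734]), 'wrist_torque': array([ 0.06691655, -0.06192751, -0.00408238]), 'gripper_width': 85.25383621211024}
top {'mtx': array([[412.78387481,   0.        , 285.52738931],
       [  0.        , 412.78387481, 206.65574483],
       [  0.        ,   0.        ,   1.        ]]), 'R': array([[ 0.01859614, -0.99979566,  0.0079262 ],
       [-0.98367293, -0.0197144 , -0.1788824 ],
       [ 0.17900211, -0.00447027, -0.98383853]]), 't': array([-3.98302592e-01,  5.28576213e+02,  1.02240271e+03])}
scene {'mtx': array([[386.72944992,   0.        , 283.8829079 ],
       [  0.        , 386.72944992, 202.76971352],
       [  0.        ,   0.        ,   1.        ]]), 'R': array([[ 0.63559877,  0.77201682,  0.00205808],
       [ 0.5140316 , -0.42120842, -0.74723154],
       [-0.57600844,  0.47599737, -0.66456059]]), 't': array([-376.99996772, -255.9560966 , 1228.07332972])}
```

View pics/top0.png

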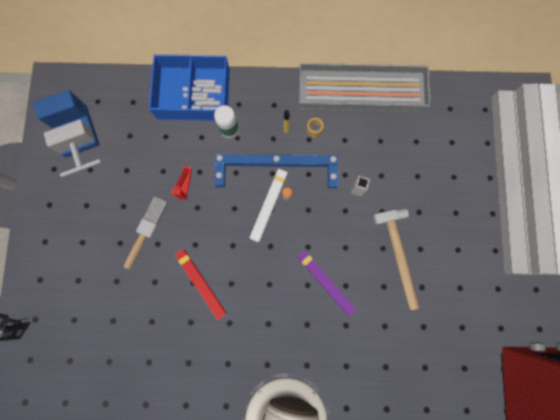

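View pics/scene0.png

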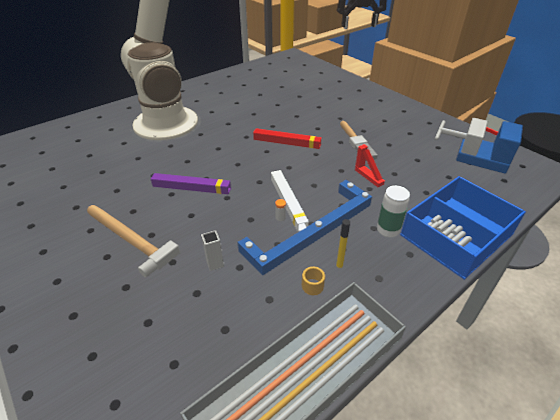

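The top view shows the jig fence along row ~160 (cols 215–338), the post top at about (287,193), the tube from about (255,237) plain to (281,175) banded, and red and purple look-alikes nearer the robot. Next I'll measure these.

```bash
cat > meas.py <<'E'
from h import *
def tubemask(im):
    hsv=cv2.cvtColor(im,cv2.COLOR_BGR2HSV); return hsv
def blobs(m,amin=20):
    n,l,s,c=cv2.connectedComponentsWithStats(m.astype(np.uint8)); return [(c[i],s[i],l==i) for i in range(1,n) if s[i][4]>=amin]
E
python3 - <<'E'
from meas import *
for n in("top","scene"):
    P=np.load(f'pics/{n}0.npz'); im=P['im']; hsv=cv2.cvtColor(im,cv2.COLOR_BGR2HSV)
    H,S,V=cv2.split(hsv)
    for nm,m in (("blue",(H>100)&(H<125)&(S>120)&(V>60)),("orange",(H<14)&(H>3)&(S>150)&(V>150)),("white",(S<40)&(V>190)),("yellow",(H>18)&(H<32)&(S>100)&(V>150))):
        for c,s,_ in blobs(m,6): 
            print(n,nm,c.round(1),s)
P=np.load('pics/top0.npz'); cv2.imwrite('pics/crop.png',cv2.resize(P['im'][130:260,190:390],None,fx=4,fy=4,interpolation=cv2.INTER_CUBIC))
P=np.load('pics/scene0.npz'); cv2.imwrite('pics/crops.png',cv2.resize(P['im'][150:280,230:400],None,fx=4,fy=4,interpolation=cv2.INTER_CUBIC))
E
```

```text
top blue [184.4  84.9] [ 149   55   80   66 3815]
top blue [ 61.5 109.7] [  33   91   63   47 1370]
top blue [ 88.4 145.2] [ 79 139  19  12  96]
top blue [ 66.4 153.3] [ 62 151   9   5  35]
top blue [276.  163.7] [ 215  155  123   33 1402]
top orange [286.7 192. ] [283 189   8   7  45]
top orange [182.2 256.3] [179 254   8   6  12]
top orange [185.7 261.9] [182 260   8   5  11]
top white [552.5 155.6] [ 540   85   20  188 1829]
top white [223.4 114.8] [215 106  18  19 262]
top white [281.  173.5] [277 170   9   8  54]
top white [265.8 210. ] [251 180  31  61 545]
top white [277.6 397.2] [246 381  78  39 741]
top white [287.1 417.5] [280 415  17   5  40]
top yellow [361.9  83.4] [307  82 111   4 229]
top yellow [315.2 125.7] [308 118  15  16  64]
top yellow [285.1 125.7] [285 122   2   9  10]
top yellow [278.9 178.5] [274 176  10   6  26]
top yellow [183.6 259.3] [179 256  11   8  45]
top yellow [306.6 260. ] [302 256  10   9  42]
scene blue [346.4   1.6] [346   0   2   5   8]
scene blue [377.4   2.3] [375   0   5   7  25]
scene blue [386.7   7.6] [380   0  11  15  74]
scene blue [523
[... 2909 characters left out ...]
409   8   4  19]
scene white [529.2 417. ] [522 413  19   7  71]
scene white [458.8 416. ] [457 414   4   4  11]
scene yellow [282.9  24.6] [280   0   6  51 251]
scene yellow [364.3  10. ] [360   9  10   3  11]
scene yellow [354.8  23.2] [353  22   5   3   6]
scene yellow [348.5  58. ] [345  56   8   5  15]
scene yellow [345.5  62.2] [344  61   4   3   6]
scene yellow [360.   61.7] [356  60   9   4   9]
scene yellow [311.7 138.2] [309 136   6   6  23]
scene yellow [218.6 182.2] [216 179   7   8  33]
scene yellow [ 95.8 208. ] [ 94 207   5   3   6]
scene yellow [298.9 214.8] [293 213  13   5  37]
scene yellow [313.2 275.3] [302 266  23  19 143]
scene yellow [316.2 373.1] [259 322 118  98 679]
```

View pics/crop.png

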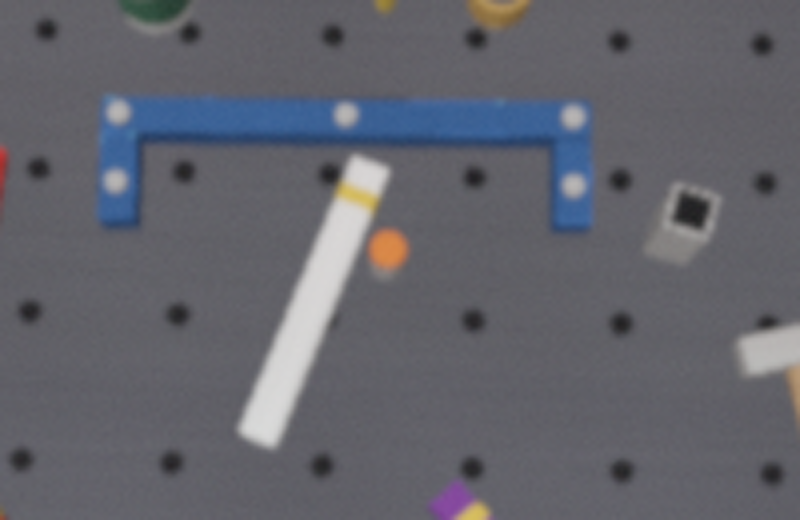

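View pics/crops.png

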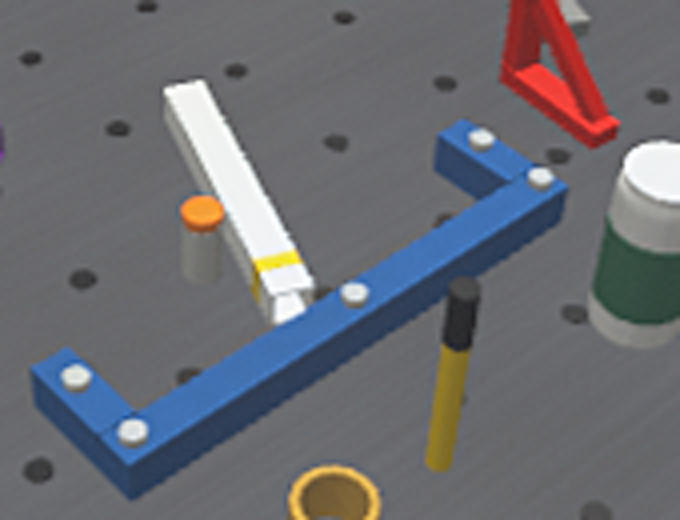

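```bash
python3 - <<'E'
from meas import *
P=np.load('pics/top0.npz'); S=np.load('pics/scene0.npz'); d=P['d']
px=lambda u,v:(190+(u+.5)/4-.5,130+(v+.5)/4-.5)
pc=lambda u,v:(230+(u+.5)/4-.5,150+(v+.5)/4-.5)
print('cam',-P['R'].T@P['t'])
for nm,uv,z in (("boltL",(118,112),36),("boltM",(345,115),36),("boltR",(573,118),36),("cheekL",(116,181),36),("cheekR",(573,186),36),("post",(388,249),48),
  ("inL",(142,136),30),("inR",(553,141),30),("cheekLend",(119,224),30),("cheekRend",(571,229),30),
  ("backL",(104,95),30),("backR",(592,103),30),("sideL lo",(98,224),30),("sideR lo",(592,229),30),
  ("tBl",(357,154),25),("tBr",(391,167),25),("tPl",(237,432),25),("tPr",(274,449),25)):
    print(nm,ray(P,px(*uv),z).round(1))
def tri(a,b):
    A=[];B=[]
    for Q,uv in((P,a),(S,b)):
        c=-Q['R'].T@Q['t']; r=Q['R'].T@np.linalg.inv(Q['mtx'])@np.array([*uv,1]); r/=np.linalg.norm(r)
        M=np.eye(3)-np.outer(r,r);A.append(M);B.append(M@c)
    return np.linalg.solve(sum(A),sum(B))
for nm,a,b in(("post",(388,249),(203,212)),("boltM",(345,115),(355,293)),("boltR",(573,118),(133,430)),("boltL",(118,112),(541,177)),("cheekR",(573,186),(76,377)),("cheekL",(116,181),(482,139)),("tPl",(237,432),(208,82)),("tPr",(276,449),(163,91)),("tBl",(357,154),(313,288)),("tBr",(391,167),(276,300))): print('tri',nm,tri(px(*a),pc(*b)).round(1))
E
```

```text
cam [ 336.9412802    14.59275577 1100.43532134]
boltL [660.3 189.9  36. ]
boltM [661.5  38.   36. ]
boltR [ 662.6 -114.7   36. ]
cheekL [612.8 188.9  36. ]
cheekR [ 615.6 -114.6   36. ]
post [567.7   7.7  48. ]
inL [645.8 174.   30. ]
inR [ 648.1 -101.9   30. ]
cheekLend [585.  186.5  30. ]
cheekRend [ 587.7 -113.9   30. ]
backL [673.9 200.8  30. ]
backR [ 675.2 -128.3   30. ]
sideL lo [584.7 200.4  30. ]
sideR lo [ 588.  -127.9   30. ]
tBl [637.7  29.6  25. ]
tBr [629.2   6.5  25. ]
tPl [448.5 103.8  25. ]
tPr [437.9  79.4  25. ]
tri post [569.    8.4  44.4]
tri boltM [662.9  38.8  32.8]
tri boltR [ 663.9 -114.    33.6]
tri boltL [661.8 190.9  33. ]
tri cheekR [ 616.8 -114.4   32.8]
tri cheekL [614.4 190.3  32.5]
tri tPl [450.5 106.4  20.4]
tri tPr [439.2  79.6  19.6]
tri tBl [638.7  30.3  23.5]
tri tBr [631.2   8.2  22. ]
```

Measured: jig origin is about (649, 37.5) with yaw about 0.4°. The post is at jig (-82,-30), which matches the text. The tube centre is at jig (-110,18), yaw about -21.5°. Two-view heights come out 2–5 mm low, consistent with the calibration. Plan: close the fingers into a peg, push the left side of the banded end to the right, then push the plain end.

```bash
cat >> h.py <<'E'
from scipy.spatial.transform import Rotation as Ro
J0=np.array([649,37.5]);JA=0.0075
def j2w(p): c,s=np.cos(JA),np.sin(JA); return J0+np.array([[c,-s],[s,c]])@np.array(p,float)
def w2j(p): c,s=np.cos(JA),np.sin(JA); return np.array([[c,s],[-s,c]])@(np.array(p[:2],float)-J0)
def togo(pj,tip):
    s=arm.read_state(); w=np.array([*j2w(pj),173+tip]); R=Ro.from_quat(s['ee_rot'])
    print('shift tool',R.inv().apply(w-s['position']).round(1),'tipz',(s['position'][2]-173).round(1),'F',s['contact_force'].round(1),'jig',w2j(s['position']).round(1),'toolx ang',np.degrees(np.arctan2(*R.as_matrix()[[1,0],0])).round(1),'t',round(s['clock'],2),'grip',round(s['gripper_width'],1))
E
python3 -c "
from h import *
togo((-26,28),60)"
python3 -m jog '[[[55,30,0,0],[110,60,0,0],[160,90,0,0],[215,120,0,0],[270,150,0,0]]]' 0
python3 -m jog '[[[55,30,0,0],[110,60,0,0],[160,90,0,0],[215,120,30,0],[265,151,60,0]]]'
python3 -c "
from h import *
togo((-26,28),60)"
```

```text
shift tool [536.4 301.2 171.4] tipz 230.7 F [-0.3  0.9  0.8] jig [-380.2  531.3] toolx ang -25.1 t 0.1 grip 85.2
clock: 0.72
position: [446.3, 314.0, 403.8]
ee_rot: [0.976, -0.217, -0.0, 0.001]
contact_force: [0.5, -0.0, 0.0]
gripper_width: 0.1
clock: 1.35
position: [618.0, 71.0, 348.2]
ee_rot: [0.976, -0.217, -0.0, 0.001]
contact_force: [1.0, 0.5, -0.7]
gripper_width: 0.2
shift tool [  6.7   3.  115.2] tipz 175.2 F [ 1.   0.5 -0.7] jig [-30.7  33.8] toolx ang -25.1 t 1.35 grip 0.2
```

```bash

python3 -m jog '[[[3,2,30,0],[6,3,60,0],[7,3,90,0],[7,3,110,0],[7,3,115,0]]]'
python3 -c "
from h import *
togo((-26,28),10); snap('wrist','w1'); snap('scene','s1')"
```

```text
clock: 1.98
position: [622.5, 64.9, 231.2]
ee_rot: [0.976, -0.217, -0.002, 0.002]
contact_force: [-0.1, -1.1, 0.9]
gripper_width: 0.3
shift tool [ 0.2 -0.7 48.2] tipz 58.2 F [-0.1 -1.1  0.9] jig [-26.3  27.6] toolx ang -25.1 t 1.98 grip 0.3
```

View pics/w1.png

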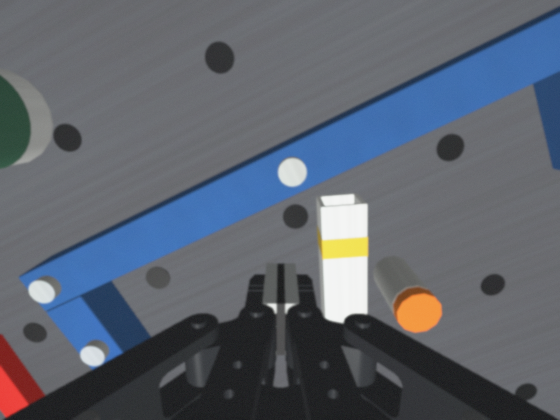

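View pics/s1.png

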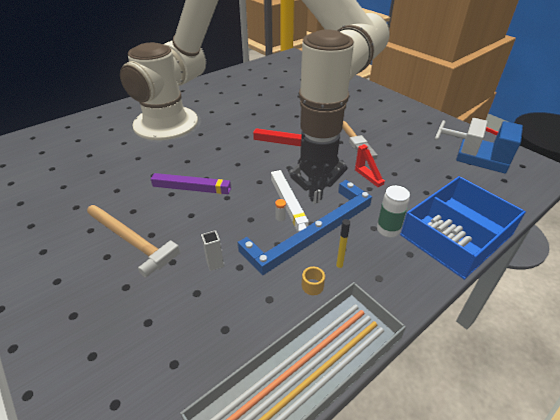

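The wrist view shows the closed fingers (tip about (281,265)) in the free space left of the tube. The tube's left edge is at col 318, the post is at (417,310), and the fence is ahead. Descending.

```bash

python3 -m jog '[[[0,0,15,0],[0,0,30,0],[0,0,42,0],[0,0,48,0],[0,0,48,0]]]'
python3 -c "
from h import *
P=np.load('pics/w1.npz')
for q in ((319,208),(367,206),(322,320),(367,320)): print(w2j(ray(P,q,25)[:2]).round(1))
togo((-26,28),10)"
```

```text
clock: 2.7
position: [622.9, 65.0, 184.1]
ee_rot: [0.976, -0.217, -0.001, 0.002]
contact_force: [-0.2, 0.7, 0.3]
gripper_width: 0.0
[-12.4  -3.4]
[-22.7 -27.5]
[-78.4  23.3]
[-90.3  -1.4]
shift tool [-0.2 -0.2  1.1] tipz 11.1 F [-0.2  0.7  0.3] jig [-25.9  27.7] toolx ang -25.1 t 2.7 grip 0.0
```

```bash

python3 -m jog '[[[3,6,0,0],[6,12,0,0],[9,18,0,0],[12,23,0,0],[15,28,0,0]]]'
python3 -c "
from h import *
togo((-23,-18),10); snap('wrist','w2');snap('top','t2')"
```

```text
clock: 3.32
position: [624.8, 33.1, 184.4]
ee_rot: [0.976, -0.217, -0.001, 0.001]
contact_force: [0.1, 2.1, -0.3]
gripper_width: -0.1
shift tool [ 7.  11.9  1.4] tipz 11.4 F [ 0.1  2.1 -0.3] jig [-24.2  -4.2] toolx ang -25.1 t 3.33 grip -0.1
```

View pics/w2.png

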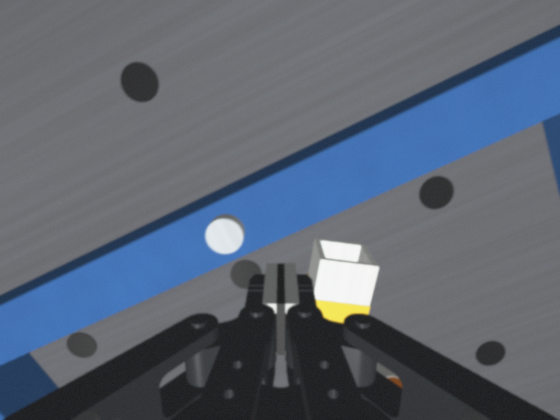

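The peg is touching, the tube has begun to turn, and the banded end at about (345,285) is to the peg's right. Continuing.

```bash

python3 -m jog '[[[3,4,0,0],[5,8,0,0],[7,12,0,0],[9,16,0,0],[11,20,0,0]]]'
python3 -c "
from h import *
togo((-22,-30),10); snap('wrist','w3');snap('top','t3');snap('scene','s3')"
```

```text
clock: 4.05
position: [626.4, 9.6, 184.5]
ee_rot: [0.976, -0.217, -0.001, 0.001]
contact_force: [1.0, 1.3, -0.7]
gripper_width: 0.2
shift tool [1.7 1.7 1.5] tipz 11.5 F [ 1.   1.3 -0.7] jig [-22.8 -27.7] toolx ang -25.1 t 4.05 grip 0.2
```

View pics/w3.png

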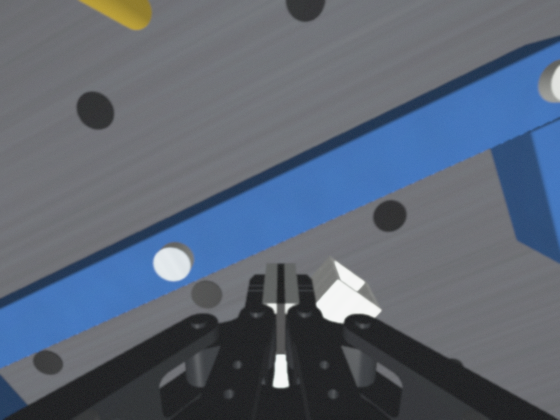

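View pics/t3.png

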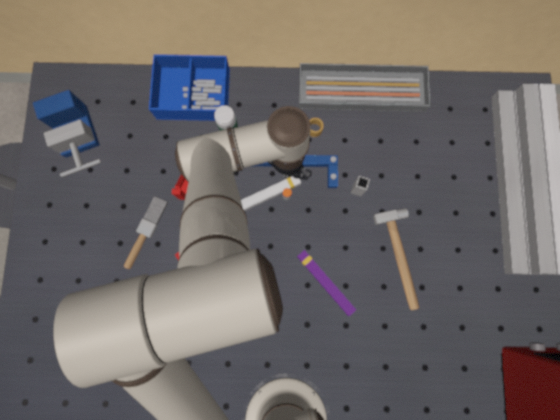

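View pics/s3.png

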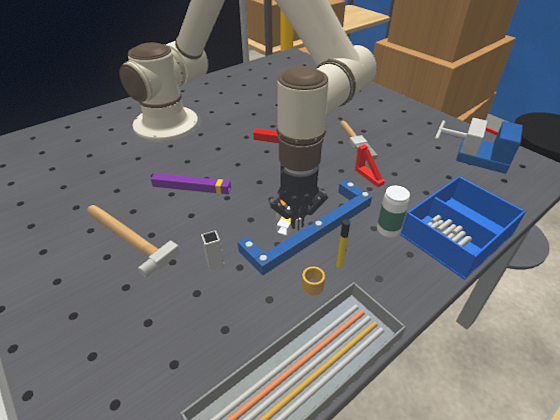

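The tube has swung behind the post. In the top view it runs from about (243,206) to (300,182), roughly 65°, with the banded end in the bay behind the post. Next I'll back off, rise, and go round to the near side of the plain end.

```bash

python3 -m jog '[[[-2,-4,0,0],[-3,-7,-20,0],[-3,-7,-60,0],[-3,-7,-100,0],[-3,-7,-120,0]]]'
python3 -m jog '[[[-50,-5,0,0],[-100,-10,0,0],[-150,-20,0,0],[-200,-25,0,0],[-245,-33,0,0]]]'
python3 -c "
from h import *
togo((-180,110),10); snap('wrist','w4');snap('top','t4');snap('scene','s4')"
```

```text
clock: 4.82
position: [626.9, 17.6, 306.9]
ee_rot: [0.976, -0.217, 0.0, 0.001]
contact_force: [-0.6, 0.7, -0.9]
gripper_width: -0.0
clock: 5.45
position: [417.0, 151.7, 306.4]
ee_rot: [0.976, -0.217, 0.0, 0.002]
contact_force: [0.0, 0.9, -0.6]
gripper_width: 0.1
shift tool [ 48.6 -17.1 123.4] tipz 133.4 F [ 0.   0.9 -0.6] jig [-231.1  116. ] toolx ang -25.1 t 5.45 grip 0.1
```

View pics/w4.png

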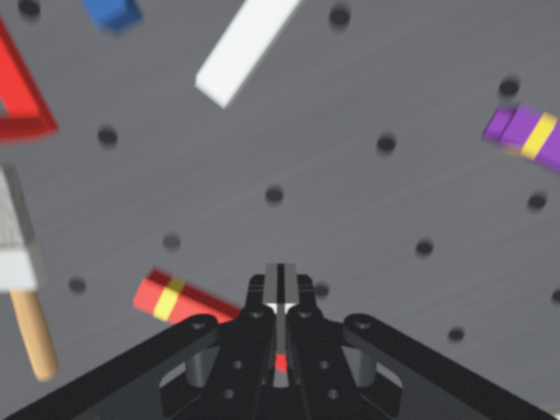

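View pics/t4.png

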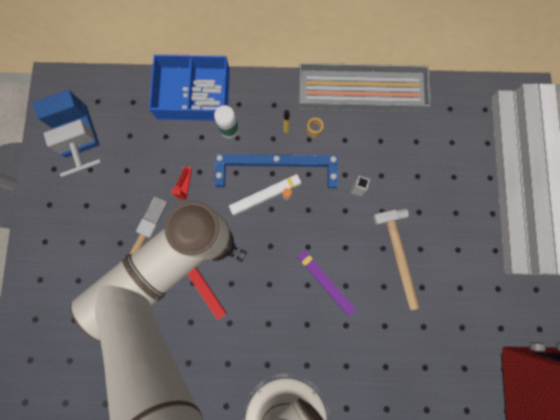

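Careful: the red look-alike sits near the gripper, so I must stay high near it. The top view now shows the whole tube, from (232,210) to (299,181). Measuring.

```bash
cat >> meas.py <<'E'
def tube(fn):
    P=np.load(f'pics/{fn}.npz'); im=P['im']; H,S,V=cv2.split(cv2.cvtColor(im,cv2.COLOR_BGR2HSV))
    m=(((S<50)&(V>175))|((H>18)&(H<32)&(S>90)&(V>140))).astype(np.uint8); m[:140]=0;m[260:]=0;m[:,:222]=0;m[:,332:]=0
    k=np.ones((3,3),np.uint8); m=cv2.morphologyEx(m,cv2.MORPH_CLOSE,k)
    b=max(blobs(m),key=lambda b:b[1][4]); cn=max(cv2.findContours(b[2].astype(np.uint8),0,2)[0],key=len)
    pts=np.array([w2j(ray(P,q,25)[:2]) for q in cn[:,0].astype(float)])
    r=cv2.minAreaRect(pts.astype(np.float32)); bx=cv2.boxPoints(r)
    print(fn,'ctr',np.round(r[0],1),'size',np.round(r[1],1),'ang',round(r[2],1)); print(bx.round(1).tolist())
E
python3 - <<'E'
from meas import *
tube('top0'); tube('t4')
P=np.load('pics/w4.npz')
for q in ((197,79),(223,107)): print(w2j(ray(P,q,25)[:2]).round(1))
im=np.load('pics/t4.npz')['im']; cv2.imwrite('pics/c4.png',cv2.resize(im[130:260,190:390],None,fx=4,fy=4,interpolation=cv2.INTER_CUBIC))
E
```

```text
top0 ctr [-110.8   19.4] size [ 27.9 200.7] ang 68.4
[[-209.3000030517578, 43.29999923706055], [-22.600000381469727, -30.5], [-12.300000190734863, -4.5], [-199.0, 69.30000305175781]]
t4 ctr [-84.3  28.6] size [ 29.5 199. ] ang 26.7
[[-142.1999969482422, 110.80000305175781], [-52.70000076293945, -66.9000015258789], [-26.399999618530273, -53.70000076293945], [-115.80000305175781, 124.0999984741211]]
[-117.6  125. ]
[-141.7  117.5]
```

View pics/c4.png

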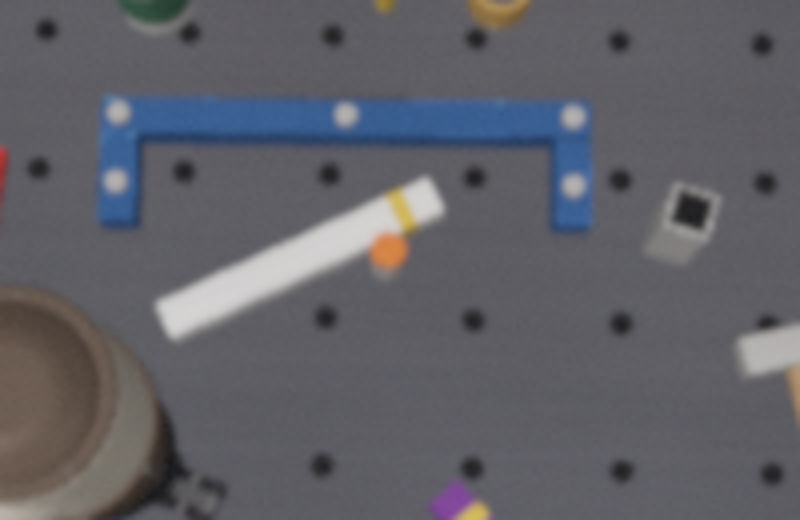

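The tube centre is at jig (-84,28), θ≈63°, resting on the post. The plain corner is at y=124, which is close to the left cheek at 140. So I'll first nudge it about 18 mm along its own axis at the plain end face, then push the plain end in.

```bash

python3 -c "
from h import *
togo((-142,143),60)"
```

```text
shift tool [ 68.8 -62.3  73.7] tipz 133.8 F [-0.  -0.1  0.2] jig [-230.8  116.3] toolx ang -24.9 t 5.6 grip -0.1
```

```bash

python3 -m jog '[[[15,-15,10,10],[35,-30,25,20],[55,-48,45,30],[69,-62,65,38],[69,-62,74,38]]]'
python3 -c "
from h import *
togo((-142,143),10);snap('wrist','w5')"
```

```text
clock: 6.22
position: [507.2, 178.7, 231.0]
ee_rot: [0.853, -0.522, 0.0, 0.002]
contact_force: [-0.2, -0.7, 0.1]
gripper_width: 0.0
shift tool [-1.4  0.6 48. ] tipz 58.0 F [-0.2 -0.7  0.1] jig [-140.7  142.2] toolx ang -62.9 t 6.22 grip 0.0
```

View pics/w5.png

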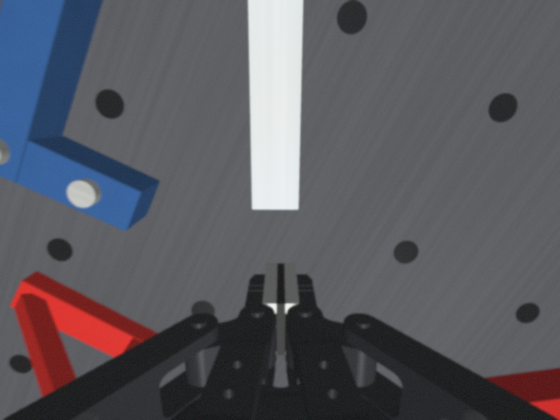

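```bash

python3 -c "
from h import *
P=np.load('pics/w5.npz')
s=arm.read_state();R=Ro.from_quat(s['ee_rot'])
for q in ((155,335),(130,345),(35,275),(15,303)):
  for z in (0,76):
    X=ray(P,q,z); print(q,z,w2j(X[:2]).round(), R.inv().apply(X-s['position']).round())
print(w2j(ray(P,(276,209),25)[:2]))
T=np.load('pics/t4.npz');im=T['im'];H,S,V=cv2.split(cv2.cvtColor(im,cv2.COLOR_BGR2HSV))
m=((H<5)|(H>175))&(S>150)&(V>80);m[:160]=0;m[205:]=0;m[:,:150]=0;m[:,205:]=0
cn=max(cv2.findContours(m.astype(np.uint8),0,2)[0],key=len)
for z in(0,76): print(np.array([w2j(ray(T,q,z)[:2]) for q in cn[:,0][::3].astype(float)]).round().tolist())
"
```

```text
(155, 335) 0 [-95. 246.] [-73. -90. 229.]
(155, 335) 76 [-99. 181.] [-17. -57. 154.]
(130, 345) 0 [-82. 262.] [ -82. -109.  229.]
(130, 345) 76 [-91. 191.] [-22. -68. 154.]
(35, 275) 0 [ -8. 238.] [ -26. -164.  229.]
(35, 275) 76 [-45. 176.] [  13. -103.  154.]
(15, 303) 0 [ -1. 265.] [ -47. -182.  229.]
(15, 303) 76 [-41. 193.] [  -0. -114.  154.]
[-127.18794159  119.36351492]
[[-5.0, 254.0], [-19.0, 258.0], [-30.0, 260.0], [-39.0, 265.0], [-47.0, 268.0], [-59.0, 275.0], [-67.0, 280.0], [-89.0, 268.0], [-92.0, 246.0], [-78.0, 244.0], [-58.0, 240.0], [-27.0, 239.0], [-7.0, 240.0]]
[[-26.0, 235.0], [-39.0, 239.0], [-50.0, 241.0], [-58.0, 246.0], [-66.0, 248.0], [-76.0, 255.0], [-84.0, 259.0], [-105.0, 248.0], [-107.0, 228.0], [-94.0, 226.0], [-76.0, 222.0], [-47.0, 221.0], [-28.0, 222.0]]
```

```bash

python3 -m jog '[[[0,-1,15,0],[0,-2,30,0],[0,-2,42,0],[0,-2,48,0],[0,-2,48,0]]]'
python3 -m jog '[[[8,0,0,0],[16,0,0,0],[22,0,0,0],[28,0,0,0],[32,0,0,0]]]'
python3 -c "
from h import *
togo((-142,143),10);snap('wrist','w6')"
python3 -m jog '[[[-8,0,0,0],[-16,0,0,0],[-20,0,-40,0],[-20,0,-70,0],[-20,0,-70,0]]]'
python3 -c "
from h import *
snap('top','t6')
from meas import *
tube('t6'); P=np.load('pics/t6.npz')
im=P['im']; cv2.imwrite('pics/c6.png',cv2.resize(im[130:260,190:390],None,fx=4,fy=4,interpolation=cv2.INTER_CUBIC))"
```

```text
clock: 6.9
position: [507.5, 178.8, 181.8]
ee_rot: [0.853, -0.521, -0.0, 0.004]
contact_force: [-0.2, -0.7, 0.1]
gripper_width: 0.0
clock: 7.52
position: [522.4, 150.1, 182.1]
ee_rot: [0.853, -0.521, -0.0, 0.004]
contact_force: [-0.4, 1.6, 1.5]
gripper_width: -0.1
shift tool [-33.6   1.2  -1. ] tipz 9.1 F [-0.4  1.6  1.5] jig [-125.8  113.5] toolx ang -62.9 t 7.53 grip -0.1
clock: 8.2
position: [513.9, 169.1, 254.4]
ee_rot: [0.854, -0.521, 0.001, 0.001]
contact_force: [-0.8, -0.3, -1.1]
gripper_width: -0.4
t6 ctr [-74.8  12.6] size [ 28.2 198.6] ang 27.4
[[-133.10000610351562, 94.19999694824219], [-41.599998474121094, -82.0], [-16.600000381469727, -69.0], [-108.0999984741211, 107.19999694824219]]
```

View pics/w6.png

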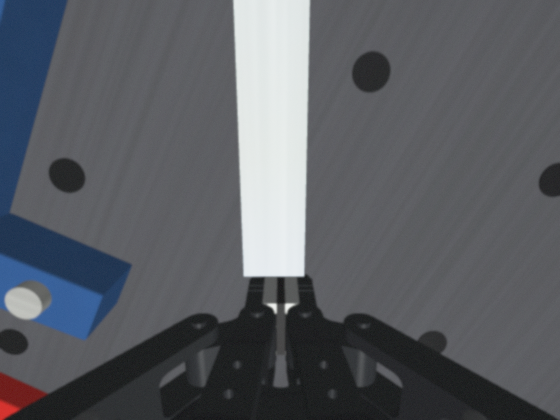

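View pics/c6.png

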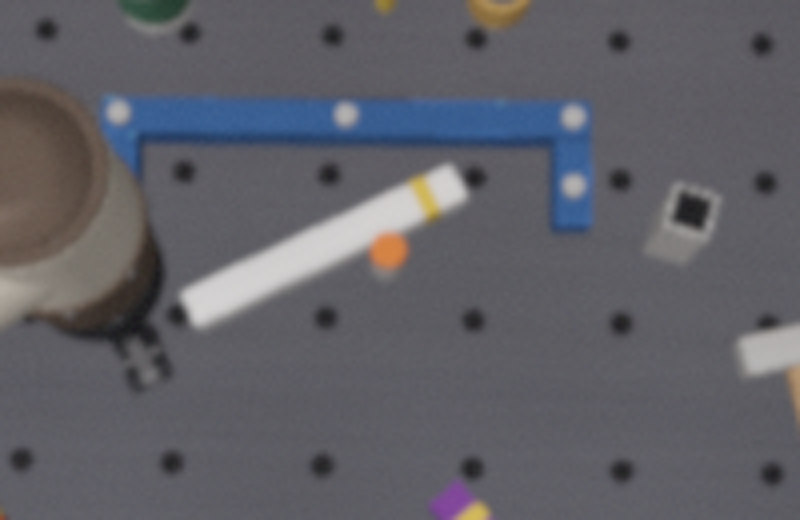

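Centre is now (-75,13), giving good clearance at the cheeks. Next the peg goes behind the plain end.

```bash

python3 -c "
from h import *
togo((-158,82),81)"
```

```text
shift tool [34.3 43.4 -0.9] tipz 79.8 F [ 0.4  0.5 -0.7] jig [-134.7  132.1] toolx ang -62.8 t 8.25 grip -0.2
```

```bash

python3 -m jog '[[[10,13,0,9],[20,26,0,18],[30,38,0,27],[34,43,20,27],[34,43,40,27]]]'
python3 -c "
from h import *
togo((-158,82),10)"
python3 -m jog '[[[0,0,8,0],[0,0,16,0],[0,0,24,0],[0,0,29,0],[0,0,29,0]]]'
python3 -c "
from h import *
togo((-100,82),10);snap('wrist','w7')"
```

```text
clock: 8.88
position: [489.6, 118.0, 211.6]
ee_rot: [0.708, -0.706, 0.0, 0.004]
contact_force: [0.3, -0.1, -0.0]
gripper_width: -0.0
shift tool [-0.5 -0.9 28.6] tipz 38.6 F [ 0.3 -0.1 -0. ] jig [-158.8   81.7] toolx ang -89.9 t 8.88 grip -0.0
clock: 9.5
position: [489.4, 117.8, 182.3]
ee_rot: [0.708, -0.706, 0.0, 0.004]
contact_force: [-0.9, 0.1, -0.4]
gripper_width: -0.1
shift tool [ -0.8 -59.   -1. ] tipz 9.3 F [-0.9  0.1 -0.4] jig [-159.    81.5] toolx ang -89.9 t 9.5 grip -0.1
```

View pics/w7.png

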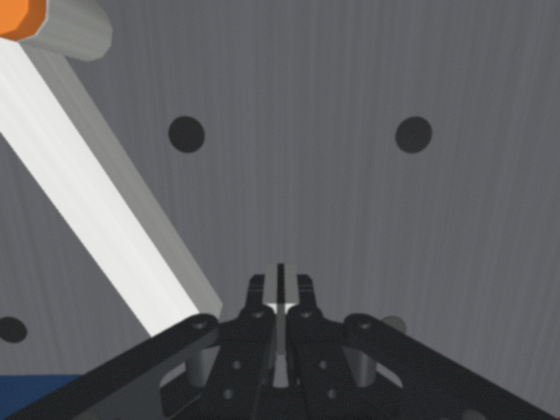

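```bash

python3 -m jog '[[[0,-12,0,0],[0,-24,0,0],[0,-35,0,0],[0,-46,0,0],[0,-56,0,0]]]'
python3 -c "
from h import *
togo((-100,82),10);snap('wrist','w8')
P,_,_=0,0,0
snap('top','t8')
from meas import *
im=np.load('pics/t8.npz')['im']; cv2.imwrite('pics/c8.png',cv2.resize(im[130:260,190:390],None,fx=4,fy=4,interpolation=cv2.INTER_CUBIC))"
```

```text
clock: 10.18
position: [546.3, 117.9, 182.2]
ee_rot: [0.708, -0.706, 0.0, 0.004]
contact_force: [-0.8, -0.4, 0.5]
gripper_width: -0.0
shift tool [-0.8 -2.1 -0.8] tipz 9.2 F [-0.8 -0.4  0.5] jig [-102.1   81.2] toolx ang -89.9 t 10.18 grip -0.0
```

View pics/w8.png

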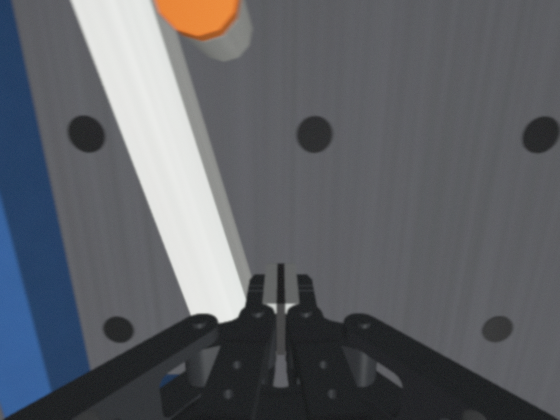

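View pics/c8.png

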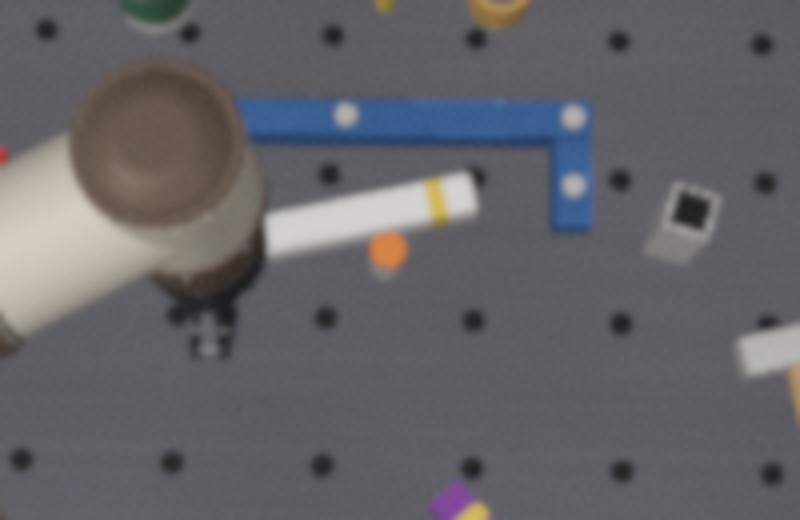

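The tube is at about 78° and still on the post (about (388,250) in the crop). Continuing with the plain end.

```bash

python3 -m jog '[[[0,-8,0,0],[0,-16,0,0],[0,-24,0,0],[0,-31,0,0],[0,-38,0,0]]]'
python3 -c "
from h import *
togo((-45,82),10);snap('wrist','w9')
snap('top','t9')
from meas import *
im=np.load('pics/t9.npz')['im']; cv2.imwrite('pics/c9.png',cv2.resize(im[130:260,190:390],None,fx=4,fy=4,interpolation=cv2.INTER_CUBIC))"
```

```text
clock: 10.9
position: [585.2, 118.2, 182.3]
ee_rot: [0.708, -0.706, 0.001, 0.003]
contact_force: [-1.6, -1.2, 0.4]
gripper_width: -0.3
shift tool [ -1.  -18.2  -0.8] tipz 9.3 F [-1.6 -1.2  0.4] jig [-63.2  81.1] toolx ang -89.9 t 10.9 grip -0.3
```

View pics/w9.png

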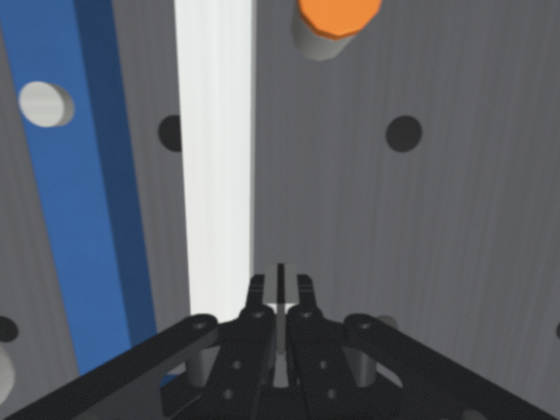

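View pics/c9.png

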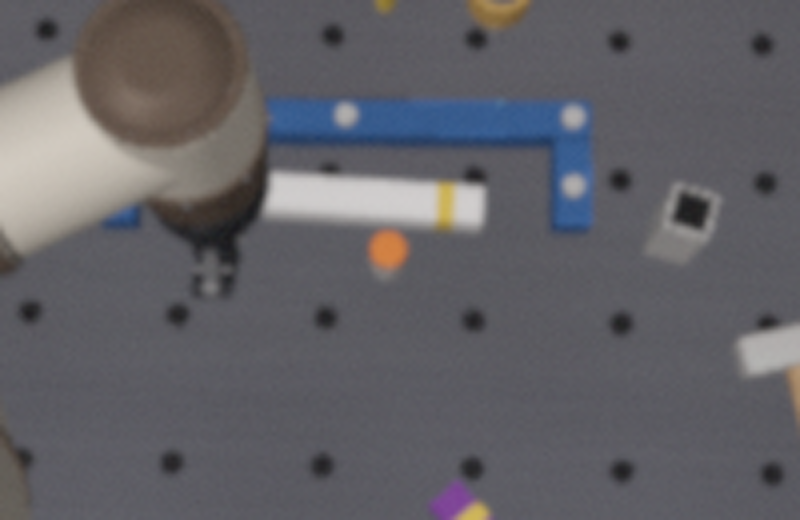

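```bash

python3 -m jog '[[[0,-4,0,0],[0,-8,0,0],[0,-12,0,0],[0,-15,0,0],[0,-15,0,0]]]'
python3 -m jog '[[[0,12,0,0],[0,24,0,0],[0,30,-25,0],[0,40,-60,0],[0,50,-80,0]]]'
python3 -c "
from h import *
togo((-125,-75),85);snap('top','t10')
from meas import *
tube('t10')
im=np.load('pics/t10.npz')['im']; cv2.imwrite('pics/c10.png',cv2.resize(im[130:260,190:390],None,fx=4,fy=4,interpolation=cv2.INTER_CUBIC))"
```

```text
clock: 11.62
position: [600.9, 118.2, 182.2]
ee_rot: [0.708, -0.706, 0.001, 0.002]
contact_force: [0.2, 0.7, -0.6]
gripper_width: -0.3
clock: 12.25
position: [550.1, 118.6, 264.1]
ee_rot: [0.708, -0.706, 0.001, 0.001]
contact_force: [-0.4, 0.5, -1.2]
gripper_width: -0.2
shift tool [157.   25.9   6.7] tipz 91.1 F [-0.4  0.5 -1.2] jig [-98.3  81.9] toolx ang -89.9 t 12.25 grip -0.2
t10 ctr [-36.4 -15.1] size [154.2  30.2] ang 78.3
[[-66.80000305175781, -87.5999984741211], [-37.20000076293945, -93.69999694824219], [-6.0, 57.29999923706055], [-35.599998474121094, 63.400001525878906]]
```

View pics/c10.png

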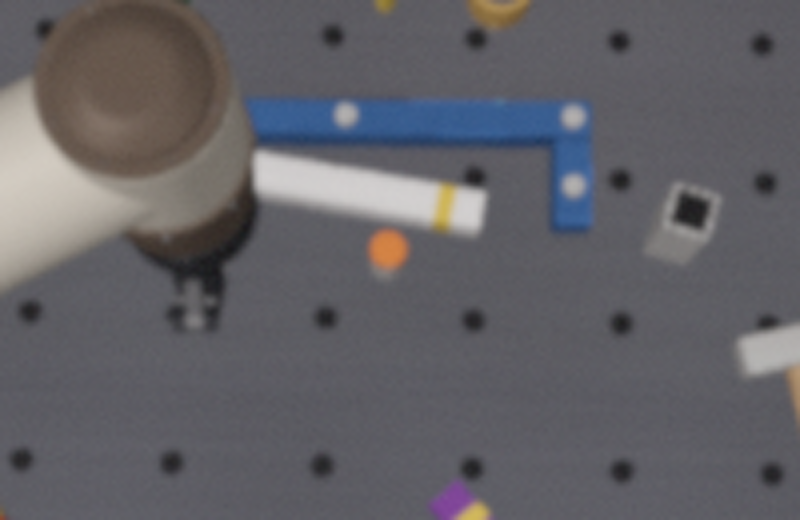

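```bash

python3 -m jog '[[[40,8,0,0],[80,16,0,0],[115,24,0,0],[145,26,0,0],[156,27,0,0]]]'
python3 -m jog '[[[0,0,20,0],[0,0,40,0],[0,0,60,0],[0,0,75,0],[0,0,80,0]]]'
python3 -c "
from h import *
togo((-42,-75),10);snap('wrist','w11')"
```

```text
clock: 12.92
position: [522.1, -38.6, 266.4]
ee_rot: [0.708, -0.707, 0.002, 0.0]
contact_force: [0.1, -0.0, 0.1]
gripper_width: -0.2
clock: 13.55
position: [522.1, -38.5, 185.4]
ee_rot: [0.708, -0.706, 0.001, 0.001]
contact_force: [-0.0, -0.2, 0.2]
gripper_width: 0.1
shift tool [ -0.6 -85.5   2.4] tipz 12.4 F [-0.  -0.2  0.2] jig [-127.5  -75.1] toolx ang -89.9 t 13.55 grip 0.1
```

View pics/w11.png

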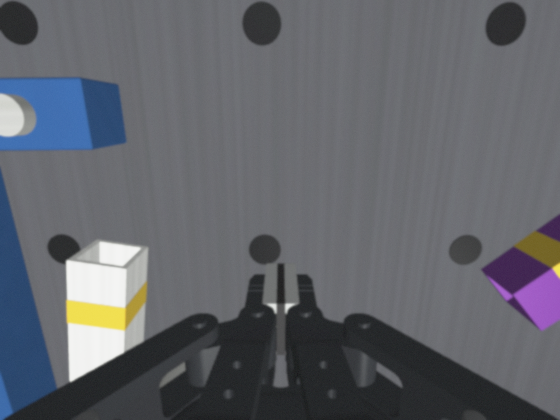

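The peg is in the free lane right of the post, with the banded end ahead (left in the picture, about (105,310)). Pushing it in.

```bash

python3 -m jog '[[[0,-15,0,0],[0,-30,0,0],[0,-42,0,0],[0,-52,0,0],[0,-60,0,0]]]'
python3 -m jog '[[[0,-6,0,0],[0,-12,0,0],[0,-17,0,0],[0,-22,0,0],[0,-22,0,0]]]'
python3 -c "
from h import *
togo((-42,-75),10);snap('wrist','w12');snap('top','t12')
im=np.load('pics/t12.npz')['im']; cv2.imwrite('pics/c12.png',cv2.resize(im[130:260,190:390],None,fx=4,fy=4,interpolation=cv2.INTER_CUBIC))"
```

```text
clock: 14.22
position: [582.5, -38.6, 185.4]
ee_rot: [0.708, -0.707, 0.001, 0.001]
contact_force: [-0.8, -0.1, 0.2]
gripper_width: -0.0
clock: 14.85
position: [605.0, -38.5, 185.4]
ee_rot: [0.708, -0.707, 0.001, 0.001]
contact_force: [-0.6, -0.7, -0.6]
gripper_width: 0.1
shift tool [-0.7 -2.6  2.4] tipz 12.4 F [-0.6 -0.7 -0.6] jig [-44.6 -75.7] toolx ang -89.9 t 14.85 grip 0.1
```

View pics/w12.png

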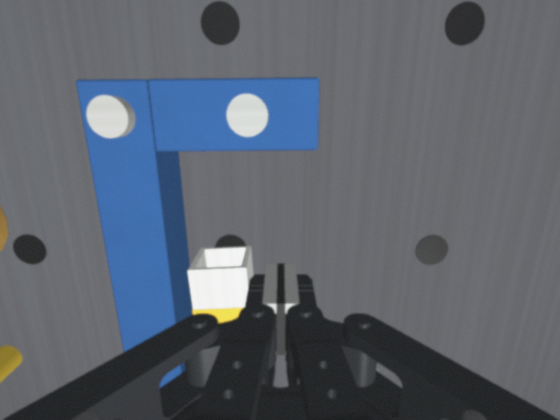

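View pics/c12.png

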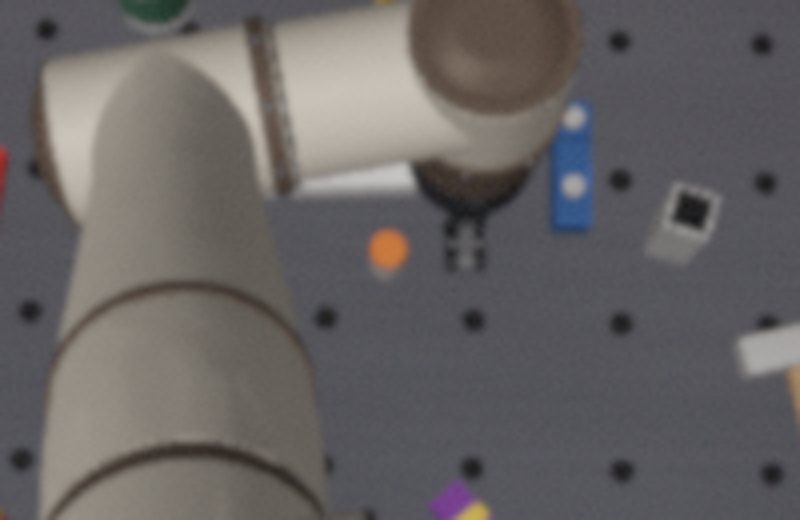

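```bash

python3 -m jog '[[[0,-1,0,0],[0,-2,0,0],[0,-3,0,0],[0,-4,0,0],[0,-4,0,0]]]'
python3 -m jog '[[[0,-1,0,0],[0,-1,0,0],[0,-2,0,0],[0,-2,0,0],[0,-2,0,0]]]'
python3 -c "
from h import *
togo((-42,-75),10);snap('wrist','w13')"
```

```text
clock: 15.58
position: [608.7, -38.5, 185.4]
ee_rot: [0.708, -0.707, 0.001, 0.001]
contact_force: [-0.2, -0.8, 0.9]
gripper_width: 0.0
clock: 16.2
position: [610.8, -38.5, 185.4]
ee_rot: [0.708, -0.707, 0.001, 0.001]
contact_force: [0.8, -0.6, -0.1]
gripper_width: -0.2
shift tool [-0.7  3.2  2.4] tipz 12.4 F [ 0.8 -0.6 -0.1] jig [-38.8 -75.7] toolx ang -89.9 t 16.2 grip -0.2
```

```bash

python3 -m jog '[[[0,-1,0,0],[0,-1,0,0],[0,-2,0,0],[0,-2,0,0],[0,-2,0,0]]]'
python3 -m jog '[[[0,-1,0,0],[0,-1,0,0],[0,-2,0,0],[0,-2,0,0],[0,-2,0,0]]]'
python3 -c "
from h import *
togo((-42,-75),10);snap('wrist','w13')"
```

```text
clock: 16.88
position: [611.8, -38.6, 185.2]
ee_rot: [0.707, -0.707, 0.0, 0.002]
contact_force: [-4.8, 0.2, 1.7]
gripper_width: -0.2
clock: 17.5
position: [612.6, -38.8, 184.8]
ee_rot: [0.707, -0.707, -0.001, 0.004]
contact_force: [-7.8, 0.5, 4.3]
gripper_width: 0.2
shift tool [-1.   5.1  1.8] tipz 11.8 F [-7.8  0.5  4.3] jig [-36.9 -76.1] toolx ang -90.0 t 17.5 grip 0.2
```

View pics/w13.png

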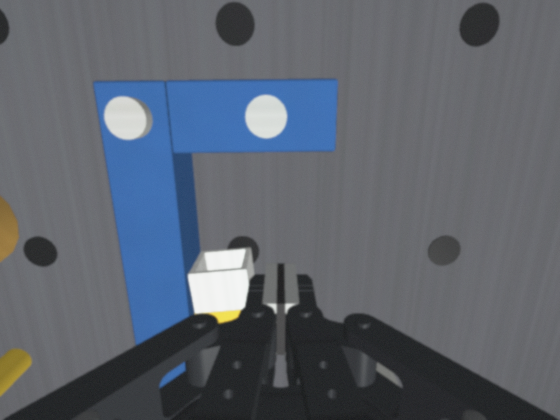

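The banded end is pressed against the fence: force rose to 8 N at peg x≈611. Backing off to finish the plain end.

```bash

python3 -m jog '[[[0,15,0,0],[0,30,0,0],[0,42,-25,0],[0,52,-60,0],[0,55,-80,0]]]'
python3 -m jog '[[[-40,0,0,0],[-80,0,0,0],[-115,0,0,0],[-145,0,0,0],[-156,0,0,0]]]'
python3 -c "
from h import *
togo((-90,80),10);snap('wrist','w14');snap('top','t14')
im=np.load('pics/t14.npz')['im']; cv2.imwrite('pics/c14.png',cv2.resize(im[130:260,190:390],None,fx=4,fy=4,interpolation=cv2.INTER_CUBIC))"
```

```text
clock: 18.18
position: [559.3, -38.3, 267.5]
ee_rot: [0.708, -0.707, 0.001, 0.001]
contact_force: [0.1, 0.2, 0.1]
gripper_width: -0.0
clock: 18.8
position: [560.1, 119.6, 267.5]
ee_rot: [0.708, -0.706, 0.002, -0.001]
contact_force: [-0.9, 0.1, 0.4]
gripper_width: -0.3
shift tool [ 2.7  2.  84.5] tipz 94.5 F [-0.9  0.1  0.4] jig [-88.3  82.8] toolx ang -89.8 t 18.8 grip -0.3
```

View pics/w14.png

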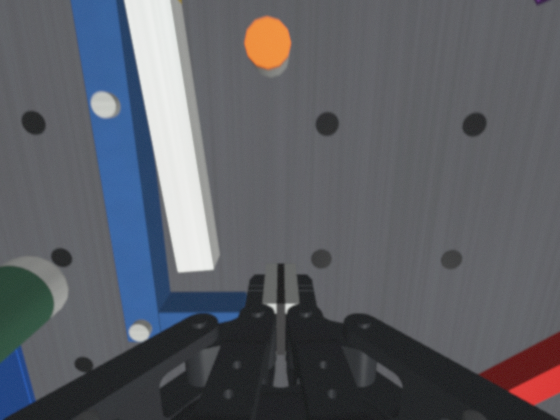

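View pics/c14.png

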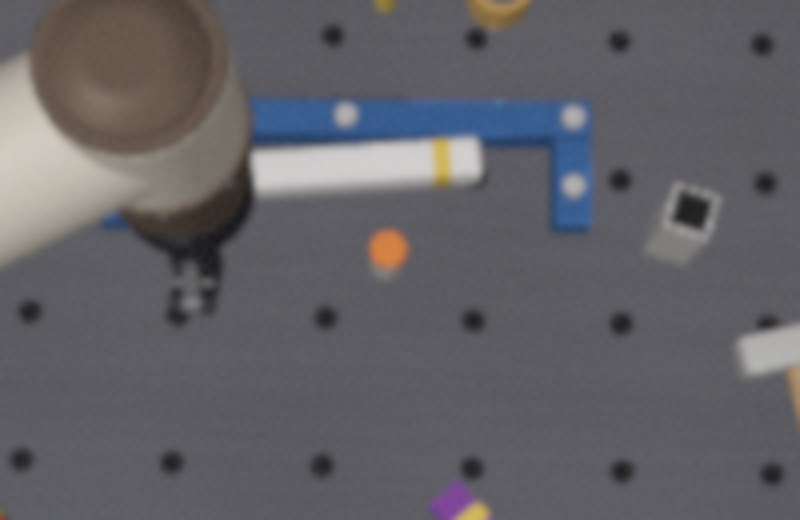

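The wrist view shows a small wedge gap at the plain end (bottom end about (195,270)) and the banded end at the fence. Now pushing the plain end home.

```bash

python3 -m jog '[[[0,5,20,0],[2,6,40,0],[2,6,60,0],[2,6,78,0],[2,6,83,0]]]'
python3 -m jog '[[[0,-10,0,0],[0,-20,0,0],[0,-30,0,0],[0,-38,0,0],[0,-42,0,0]]]'
python3 -m jog '[[[0,-3,0,0],[0,-6,0,0],[0,-8,0,0],[0,-9,0,0],[0,-9,0,0]]]'
python3 -c "
from h import *
togo((-38,80),10)"
```

```text
clock: 19.52
position: [553.9, 115.4, 183.2]
ee_rot: [0.708, -0.707, 0.001, 0.001]
contact_force: [0.1, 1.1, -0.6]
gripper_width: -0.1
clock: 20.15
position: [596.6, 115.5, 183.4]
ee_rot: [0.708, -0.707, 0.001, 0.001]
contact_force: [0.6, -0.1, 0.6]
gripper_width: 0.0
clock: 20.78
position: [605.6, 115.5, 183.3]
ee_rot: [0.708, -0.707, 0.001, 0.001]
contact_force: [-0.1, -0.2, -0.2]
gripper_width: 0.1
shift tool [-1.7 -4.8  0.3] tipz 10.3 F [-0.1 -0.2 -0.2] jig [-42.8  78.3] toolx ang -89.9 t 20.77 grip 0.1
```

```bash

python3 -m jog '[[[0,-1,0,0],[0,-2,0,0],[0,-3,0,0],[0,-4,0,0],[0,-4,0,0]]]'
python3 -m jog '[[[0,-1,0,0],[0,-1,0,0],[0,-2,0,0],[0,-2,0,0],[0,-2,0,0]]]'
python3 -m jog '[[[0,-1,0,0],[0,-1,0,0],[0,-2,0,0],[0,-2,0,0],[0,-2,0,0]]]'
```

```text
clock: 21.4
position: [609.7, 115.5, 183.4]
ee_rot: [0.708, -0.707, 0.001, 0.0]
contact_force: [-0.9, 1.0, -0.6]
gripper_width: 0.1
clock: 22.02
position: [610.9, 115.3, 183.3]
ee_rot: [0.708, -0.707, 0.001, 0.002]
contact_force: [-5.5, 0.7, 2.7]
gripper_width: -0.1
clock: 22.65
position: [611.7, 115.1, 183.1]
ee_rot: [0.707, -0.707, -0.0, 0.004]
contact_force: [-6.4, 1.7, 5.1]
gripper_width: -0.0
```

Contact came at x≈610.5, as predicted for flush. Backing off to check.

```bash

python3 -m jog '[[[0,15,0,0],[0,30,0,0],[0,42,-25,0],[0,55,-60,0],[0,60,-90,0]]]'
python3 -m jog '[[[0,30,-20,0],[0,60,-40,0],[0,90,-60,0],[0,120,-70,0],[0,130,-70,0]]]'
python3 -c "
from h import *
from meas import *
togo((-38,80),10);snap('wrist','w15');snap('top','t15');snap('scene','s15');tube('t15')
im=np.load('pics/t15.npz')['im']; cv2.imwrite('pics/c15.png',cv2.resize(im[130:260,190:390],None,fx=4,fy=4,interpolation=cv2.INTER_CUBIC))
im=np.load('pics/s15.npz')['im']; cv2.imwrite('pics/cs15.png',cv2.resize(im[150:280,230:400],None,fx=4,fy=4,interpolation=cv2.INTER_CUBIC))"
```

```text
clock: 23.28
position: [552.3, 115.6, 275.0]
ee_rot: [0.708, -0.707, 0.0, 0.002]
contact_force: [1.1, -0.2, 1.0]
gripper_width: -0.1
clock: 23.9
position: [421.8, 115.6, 346.7]
ee_rot: [0.708, -0.706, 0.001, 0.0]
contact_force: [-0.3, -0.7, 0.3]
gripper_width: -0.3
shift tool [  -1.4 -188.4  163.9] tipz 173.7 F [-0.3 -0.7  0.3] jig [-226.6   79.8] toolx ang -89.9 t 23.9 grip -0.3
t15 ctr [-14.    9.2] size [ 27.8 196.8] ang 0.8
[[-29.200000762939453, 107.4000015258789], [-26.600000381469727, -89.30000305175781], [1.2999999523162842, -89.0], [-1.399999976158142, 107.80000305175781]]
```

View pics/c15.png

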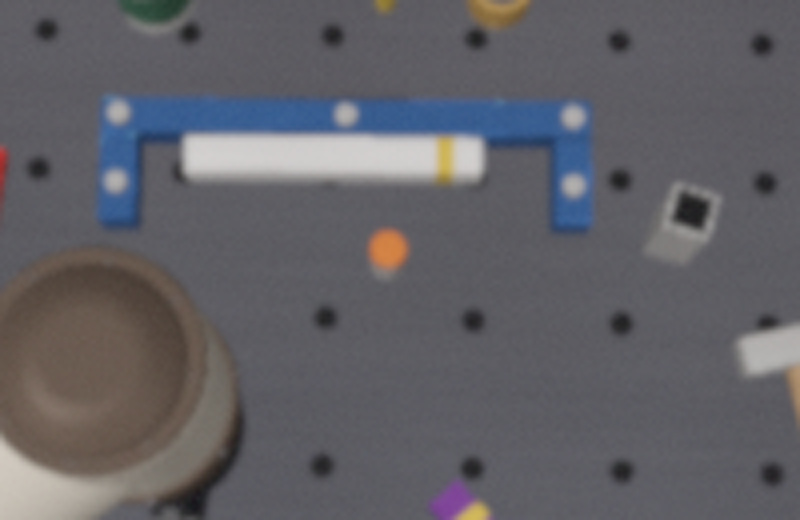

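View pics/cs15.png

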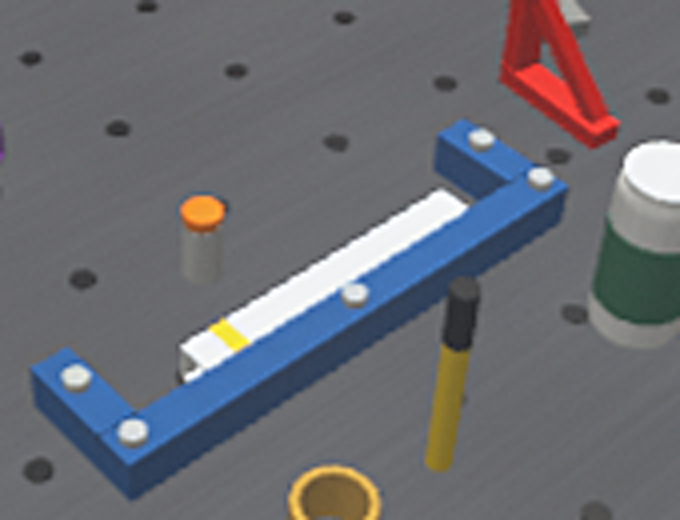

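View pics/w15.png

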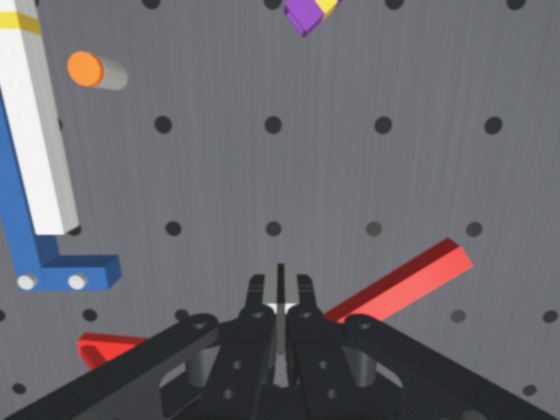

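Tube reads x = 0 to -28 and y = -89 to 107, with a residual angle of 0.8° in my measured jig frame. Checking its edge directly against the fence edge.

```bash

python3 - <<'E'
from meas import *
P=np.load('pics/t15.npz'); im=P['im']
g=cv2.GaussianBlur(im,(0,0),0.6).astype(float)
# per column: near edge of tube (white->dark) ; tube/fence boundary; fence back edge (subpixel half level)
def cross(a,lo,hi,lev,rise):
    for i in range(lo,hi):
        if rise and a[i]<lev<=a[i+1] or (not rise and a[i]>=lev>a[i+1]): return i+(lev-a[i])/(a[i+1]-a[i])
    return np.nan
R=[]
for u in range(240,308):
    if 296<u<305 or 270<u<283: continue
    r=g[:,u,2]  # red: white high, blue low, table mid
    sat=g[:,u,0]-g[:,u,2]
    R.append((u,cross(r,155,172,140,True),cross(r,165,185,150,False),cross(sat,148,162,50,True)))
R=np.array(R)
for nm,k,z in(('tube-back',1,25),('tube-front',2,25),('fence-back',3,30)):
    ok=~np.isnan(R[:,k]); X=np.array([ray(P,(u,v),z)[:2] for u,v in R[ok][:,[0,k]]])
    X=X[np.abs(X[:,0]-np.median(X[:,0]))<6]
    c=np.polyfit(X[:,1],X[:,0],1); print(nm,len(X),'slope deg',np.degrees(c[0]).round(2),'x at y=110,-65',np.polyval(c,[145,-50]).round(1),'rms',np.std(X[:,0]-np.polyval(c,X[:,1])).round(2))
E
```

```text
tube-back 48 slope deg -0.62 x at y=110,-65 [649.8 651.9] rms 0.14
tube-front 48 slope deg -0.69 x at y=110,-65 [619.9 622.2] rms 0.17
fence-back 48 slope deg -0.61 x at y=110,-65 [672.9 675. ] rms 0.3
```

The tube is parallel to the fence within 0.1° with no gap. Confirming the bystanders haven't moved, then handing in.

```bash

python3 - <<'E'
from meas import *
for a,b in(('scene0','s15'),('top0','t15')):
    A=np.load(f'pics/{a}.npz')['im'];B=np.load(f'pics/{b}.npz')['im']
    m=(cv2.absdiff(cv2.GaussianBlur(A,(5,5),0),cv2.GaussianBlur(B,(5,5),0)).max(2)>40)
    for c,s,_ in blobs(m,8): print(a,c.round(),s)
s=arm.read_state();print(s['contact_force'],s['joint_vel'].round(3),s['clock']);print(arm.job_done())
E
```

```text
scene0 [141.  30.] [ 120    0   39   68 1102]
scene0 [178.  39.] [ 158    0   39   79 1500]
scene0 [260.   2.] [254   0  11   7  53]
scene0 [279.  55.] [ 256    0   42  113 2421]
scene0 [361.  10.] [338   0  49  30 650]
scene0 [260.  21.] [256   8   8  28 147]
scene0 [160.  63.] [150  61  21   5  59]
scene0 [140.  64.] [133  63  13   4  36]
scene0 [139.  83.] [128  67  25  36 359]
scene0 [166.  82.] [149  67  32  35 703]
scene0 [288. 196.] [271 170  35  53 691]
scene0 [325. 211.] [304 197  43  30 414]
scene0 [287. 234.] [275 224  25  22 263]
top0 [272. 168.] [235 162  77  14 892]
top0 [263. 213.] [230 173  56  87 991]
top0 [219. 202.] [204 197  27  14 152]
top0 [233. 217.] [229 212   7  12  41]
top0 [178. 254.] [ 147  220   74   64 2407]
top0 [138. 247.] [135 243   8   9  43]
top0 [232. 245.] [230 243   6   6  30]
top0 [128. 336.] [  79  254   93  166 7219]
top0 [238. 264.] [236 262   4   5  15]
top0 [167. 288.] [165 286   5   4  11]
top0 [ 12. 328.] [  0 314  29  26 408]
top0 [151. 322.] [149 319   5   6  22]
top0 [292. 406.] [271 398  36  19 284]
top0 [185. 405.] [184 404   4   4  12]
top0 [276. 415.] [266 407  29  13 227]
top0 [317. 417.] [310 413  14   7  60]
top0 [204. 418.] [191 416  26   4  79]
[-0.49279322 -0.09231903  0.41392768] [-0.009  0.025  0.015  0.001 -0.005  0.001] 24.05
the job is handed in; nothing more can be done
None
```

The silver tube is lying flat along the back fence, between the two cheeks, and I have handed the job in at about 24 s of the 72 s allowed.

With the fingers closed, I pushed it in this order:
1. I pushed the banded end sideways so it swung in behind the post.
2. I nudged the tube about 16–18 mm along its own axis, so the plain end would clear the left cheek.
3. I pushed the plain end in.
4. I pushed the banded end home, and then the plain end.

**Last checks:**
- **Fit:** the tube is parallel to the fence within about 0.1°, and no gap shows. It lies at jig y from about -89 to +107, with the cheeks at ±140.
- **Forces:** the highest reading taken at the end of a move was about 9 N, when an end met the fence.
- **Bystanders:** comparing the start and end scene pictures shows changes only for the tube and the arm. The top view agrees, except that the arm hid part of it around the brush and the red look-alike.

**Disagreements:**
- **Heights:** two-view heights came out 2–5 mm below the stated ones, so I used the stated heights.
- **Jig angle:** the jig's angle came out as 0.4° from the bolts and 0.6° from the fence edge. The residual 0.8° I first read for the tube was mostly that difference.
- **Not repeated:** I did not press the banded end again after the last push on the plain end. The check that it is still flush is from the picture only.

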